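# Empty the bead case into the sorting tray

## Task

Swing the lid of the bead case fully back until it snaps past its catch and stays open, while the case keeps standing on the bench. Then pick up the open case and tip it forward, low over the white tray, so that all four beads roll out over its slanted front into the tray. Finally stand the empty case upright on the bench top beside the tray, lid still fully back, let go of it, and leave the dropper bottle, burr block and hammer alone.

Things in the scene. Friction and masses are not known exactly. Their poses are not given: they have to be found in the camera images.
- case: Grey bead case, loose, 0.5 to 0.75 kg filled: 96 mm long (x), 60 mm wide (y), 38 mm high without its lid. Origin: centre of underside; z up. Its -x end is the front (pouring side), hinge at the +x end. Flat outer side walls at y = +-30 mm, good to grip. Starts standing on the bench, front towards the robot (within 0.5 rad of -x), beads inside, left or right of the tray.
- case_lid (a joint): Aluminium lid's angle in rad: 0 = shut (as at the start), 2.3 = fully back against its stop. A spring pulls it shut below about 1.6; above that it snaps it back to the stop and holds it there, also while tipped. Up to about 0.1 N m swings it. Fully back, its handle reaches 135 mm behind the case's centre. The hinge axis lies along the case's y.
- lid_hinge (a point): Hinge axis of the lid at mid-width: in the case frame at x = 48 mm, z = 38.5 mm. The lid plate (98 x 60 x 4 mm) reaches from here to the case's front when shut. Axes turn with the lid.
- bow_bar (a point): Middle of the bar of the lid's bow handle: steel bar 6 mm in diameter parallel to the hinge, on two legs 54 mm apart (48 mm clear). Lid shut, it lies 80 mm in front of the hinge axis and 38 mm above it, 34 mm above the lid's upper face: closed fingers can reach under it slanting from the front, or pinch it. Axes turn with the lid (shut: those of the case).
- case_lip (a point): Middle of the pouring lip: in the case frame x = -48, y = 0, z = 36 mm. Instead of a front wall a ramp climbs to it at 34 degrees from the flat inner floor (6 mm up) at x = -4 mm, so beads roll out when the case is tipped forward clearly more than 34 degrees (about 57 is good).
- tray: White rectangular sorting tray fixed to the bench, 150 mm (its x) by 180 mm (its y), 20 mm high, walls and floor 5 mm thick, open on top. Origin: centre of its underside. It stands to the left or the right of the case.
- bead0_center (a point): Centre of a steel bead, a ball of 14 mm diameter, 15 g; all four are alike and start inside the case.
- bead1_center (a point): Centre of a steel bead, a ball of 14 mm diameter, 15 g; all four are alike and start inside the case.
- bead2_center (a point): Centre of a steel bead, a ball of 14 mm diameter, 15 g; all four are alike and start inside the case.
- bead3_center (a point): Centre of a steel bead, a ball of 14 mm diameter, 15 g; all four are alike and start inside the case.
- dropper: Bystander: slender amber glass dropper bottle, 30 mm in diameter, 142 mm tall, loose and easily knocked over. Origin: centre of its underside.
- burr_block: Bystander: wooden block 60 x 90 x 35 mm with thin burrs standing in it, 68 mm high in all, loose. Origin: centre of its underside.
- hammer: Bystander: small hammer 200 mm long lying on the bench, loose. Origin: under its middle; it lies along its x.
Things that resemble listed ones, but are neither listed nor needed, are in the scene too. Several things have the shape of the tray; the one meant has the colours described above.

How it is judged:
On the way, in this order (a step that is already met when the one before it is completed fails the run):
1. the lid is fully back past its catch (above 2.1 rad) while the case still stands on the bench (value of joint case_lid above 2.1 rad and angle between case's own z axis and vertical below 0.1 rad and height (world z) of case below 0.006 m), for 0.2 s.
2. the open case is tipped by more than 34 degrees with its lip over the tray (angle between case's own z axis and vertical above 0.6 rad and value of joint case_lid above 1.9 rad and x of case_lip in the frame of tray between -0.075 and 0.075 m and y of case_lip in the frame of tray between -0.09 and 0.09 m), for 0.2 s.
At the end, for the whole second after the job is handed in: All four beads lie inside the tray's walls (centres below 30 mm); the case stands upright (within 0.08 rad) and still on the bench top itself, not on the tray (underside below 4 mm), with its lid fully back (above 2.1 rad) (x of bead0_center in the frame of tray between -0.071 and 0.071 m and y of bead0_center in the frame of tray between -0.086 and 0.086 m and height (world z) of each of bead0_center, bead1_center, bead2_center, bead3_center below 0.03 m and x of bead1_center in the frame of tray between -0.071 and 0.071 m and y of bead1_center in the frame of tray between -0.086 and 0.086 m and x of bead2_center in the frame of tray between -0.071 and 0.071 m and y of bead2_center in the frame of tray between -0.086 and 0.086 m and x of bead3_center in the frame of tray between -0.071 and 0.071 m and y of bead3_center in the frame of tray between -0.086 and 0.086 m and value of joint case_lid above 2.1 rad and angle between case's own z axis and vertical below 0.08 rad and height (world z) of case below 0.004 m and linear speed of case below 0.02 m/s); the robot touches nothing.
It fails at once if the case is tipped (beyond 0.6 rad) with its lid not fully back (below 1.9 rad) (angle between case's own z axis and vertical above 0.6 rad and value of joint case_lid below 1.9 rad).
It fails at once if the case is tipped (beyond 0.6 rad) with its lip more than 150 mm above the bench (angle between case's own z axis and vertical above 0.6 rad and height (world z) of case_lip above 0.15 m).
It fails at once if the dropper bottle is tipped or moved over 20 mm (angle between dropper's own z axis and vertical above 0.3 rad or distance of dropper from where it was at the start of the episode above 0.02 m).
It fails at once if the burr block or the hammer is moved over 25 mm (distance of any of burr_block, hammer from where it was at the start of the episode above 0.025 m).
It also fails if it takes over 64 s, if anything falls off the work surface, if the arm or the gripper's body presses on something with over 40 N, if the wrist force passes 120 N, or if a joint passes its speed limit or range.

## Robot

A 6-joint arm with a two-finger parallel gripper is mounted at the origin on the work surface. World frame = base frame: x ahead of the robot, y to its left, z up, the work surface at z = 0. Lengths are in m, angles in rad, forces in N, time in s.
With the tool pointing down it reaches from about 0.3 to 0.775 m from the base axis. Payload 14.6 kg.
Tool frame: the origin (TCP) lies midway between the tips of the shut fingers; the grasp point (between the pads) lies 19 mm behind it; z points along the fingers, y is the line along which they close (so a half turn about z gives the same grasp; the last joint's range is limited). The gripper opens to 94 mm and grips with 3 to 60 N. Pads are 16 mm wide; open, the fingers measure 119 mm over their backs; the gripper's body (75 mm by 177 mm) begins 78 mm behind the grasp point.
Start: joints at [-1.27, 0.3, 1.521, -0, 1.321, -0.067], TCP at [0.198, -0.513, 0.168] pointing down, gripper open.
Joint ranges: [-3.03, 3.03], [-0.79, 2.21], [0.23, 2.52], [-1.04, 4.18], [0, 3.07], [-2.55, 2.55]. Speed limits (rad/s): [2.22, 2.22, 2.57, 3.14, 3.14, 3.14].

## Interface

Orientations are given as a rotation vector (axis times angle).
In Python, from workcell import robot, optics gives the robot as it stands. Calls block until the motion is done:
- robot.move_to(position, orientation): joint-space move of the TCP to a pose.
- robot.servo_line(position, ori=None, max_speed=0.15, contact_N=None): straight line of the TCP; ori=None keeps the orientation; max_speed is the mean speed in m/s. With contact_N (N) it stops when the force on the tool has changed by that much, and returns True; else False.
- robot.move_j(angles): joint-space move.
- robot.move_gripper(opening, f_grip=None): finger opening in m; f_grip is the grip in N (None keeps the last); returns when the fingers have stopped.
- robot.pause(seconds).
- robot.ik(position, orientation): joint angles nearest the present ones, or None.
- optics.read_camera(name): name is "scene" or "top"; returns a dict with "frame" (384x512x3 uint8, red, green, blue), "K" (3x3 intrinsics, pixels), "rvec" (rotation vector, rad) and "tvec" (3), from world to camera coordinates, as OpenCV has them. Camera axes: x right, y down, z forward; pixel columns grow to the right and rows downward; lengths in m; the calibration is good to about 2 mm. A picture is of the moment at which its call begins. There is no depth.
A pose or a line that the arm cannot do raises robot.PlanningError and nothing moves.
- robot.hand_in(): hands the job in; it is judged then, once.
Readings, each from a call of its own:
- robot.current_clock(): time.
- robot.current_joint_pos(): joint angles.
- robot.current_qd(): joint speeds.
- robot.current_joint_efforts(): joint torques, N m.
- robot.current_position(): TCP position.
- robot.current_ee_rot(): TCP orientation.
- robot.current_force(): force on the tool from outside, world axes, zero at the start.
- robot.current_wrist_torque(): the same for the moment, N m.
- robot.current_finger_gap(): finger opening in m.
- robot.current_gripper_force(): force on a finger pad.
Only numpy, scipy, OpenCV 4.12 (cv2) and the standard library are available. Lean on these libraries where they do the work, as an engineer would, in place of code of your own. Each camera call takes 0.05 s, during which the arm holds its last target. There are 200 camera calls.

## Working session

There is one attempt and no reset: what is moved stays moved. The work goes in short steps, each a Python script; the robot and the scene stay as the last script left them, time stands still between calls to the robot, and variables do not carry over. Pictures are saved under pics/ and viewed, at most 10 in all, crops included, and the job is handed in when it is done.

```bash
mkdir -p pics; ls; python3 - <<'E'
from workcell import robot, optics
import cv2
for n in ("scene","top"):
    d=optics.read_camera(n); cv2.imwrite(f"pics/{n}0.png",d["frame"][:,:,::-1])
    print(n,d["K"].tolist(),d["rvec"],d["tvec"])
E
```

```text
pics
scene [[364.9987043468981, 0.0, 247.87785539883131], [0.0, 364.9987043468981, 197.66644826204674], [0.0, 0.0, 1.0]] [ 1.95963303  1.11450677 -0.56732836] [-0.27651972 -0.23021938  1.40876537]
top [[437.90588899717227, 0.0, 257.8178886494042], [0.0, 437.90588899717227, 186.52012465076132], [0.0, 0.0, 1.0]] [ 2.20211624 -2.13907724  0.09219434] [-0.02157616  0.55944754  1.38327787]
```

```bash
python3 - <<'E'
import cv2
for n in ("scene","top"):
    a=cv2.imread(f"pics/{n}0.png"); cv2.imwrite(f"pics/{n}0b.png",cv2.resize(a,(800,600),interpolation=cv2.INTER_CUBIC))
E
```

```text
(no output)
```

View pics/scene0b.png

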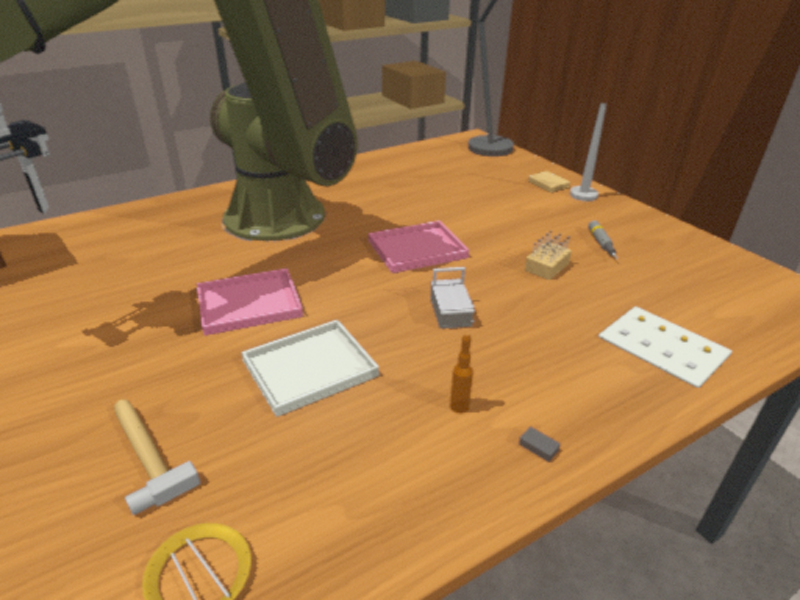

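View pics/top0b.png

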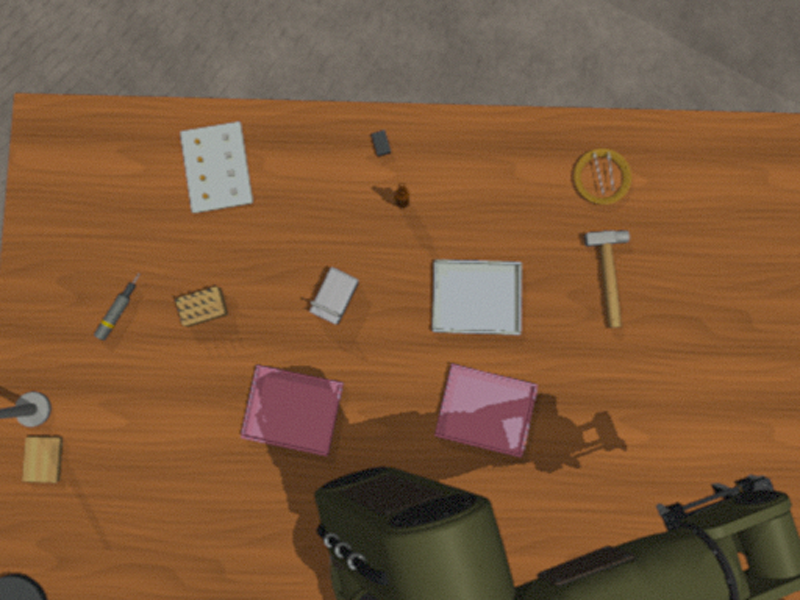

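The scaled top view shows the white tray at (477,297) and the grey case at (335,295), with its bow towards the robot. Tray-shaped candidates are pink (292,410), pink (487,410), white (477,297), and a flat white board at (215,167). Only (477,297) is white and walled, so that is the tray meant. I'll confirm it in an enlarged crop.

```bash
cat > h.py <<'E'
import numpy as np, cv2
from scipy.spatial.transform import Rotation as R
from workcell import robot, optics
def cam(n):
    d=optics.read_camera(n); return d
def proj(d,P):
    return cv2.projectPoints(np.float64(P).reshape(-1,3),d["rvec"],d["tvec"],d["K"],None)[0].reshape(-1,2)
def back(d,px,z):
    Rm=cv2.Rodrigues(d["rvec"])[0]; c=-Rm.T@d["tvec"]
    r=(Rm.T@np.linalg.inv(d["K"])@np.c_[np.atleast_2d(px),np.ones(len(np.atleast_2d(px)))].T).T
    return c+r*((z-c[2])/r[:,2])[:,None]
def tri(d1,p1,d2,p2):
    M=[d["K"]@np.c_[cv2.Rodrigues(d["rvec"])[0],d["tvec"]] for d in(d1,d2)]
    X=cv2.triangulatePoints(M[0],M[1],np.float64(p1).reshape(2,1),np.float64(p2).reshape(2,1)); return (X[:3]/X[3]).ravel()
def crop(d,c0,r0,w,h,s):
    a=cv2.resize(d["frame"][r0:r0+h,c0:c0+w,::-1],(w*s,h*s),interpolation=cv2.INTER_CUBIC)
    for c in range(0,w,10): cv2.putText(a,str(c0+c),(c*s,10),0,.35,(0,255,255),1); cv2.line(a,(c*s,12),(c*s,18),(0,255,255),1)
    for r in range(10,h,10): cv2.putText(a,str(r0+r),(0,r*s+4),0,.35,(0,255,255),1); cv2.line(a,(24,r*s),(30,r*s),(0,255,255),1)
    return a
E
python3 - <<'E'
from h import *
t=cam("top");s=cam("scene")
A=crop(t,190,160,50,50,8);B=crop(s,265,165,50,50,8);C=crop(t,265,155,80,40,5)
D=crop(s,150,200,80,40,5)
cv2.imwrite("pics/c1.png",np.vstack([np.hstack([A,B]),np.hstack([C,D])]))
f=t["frame"].astype(int); m=((f.min(2)>140)&(f.max(2)-f.min(2)<50)).astype(np.uint8)
m[:,:265]=0;m[:,345:]=0;m[:160]=0;m[220:]=0
n,l,st,ce=cv2.connectedComponentsWithStats(m);k=1+st[1:,4].argmax();print(st[k])
h=cv2.convexHull(np.argwhere(l==k)[:,::-1].astype(np.int32)); 
bx=cv2.boxPoints(cv2.minAreaRect(h));print(bx)
P=back(t,bx,.02);print(P.round(4),np.linalg.norm(P-np.roll(P,1,0),axis=1),P.mean(0))
E
```

```text
[ 278  167   55   47 2252]
[[277.08932 211.97975]
 [278.10513 166.269  ]
 [332.01187 167.46693]
 [330.99606 213.17769]]
[[ 0.48   -0.0696  0.02  ]
 [ 0.6282 -0.0691  0.02  ]
 [ 0.6293 -0.2438  0.02  ]
 [ 0.4812 -0.2426  0.02  ]] [0.17300383 0.14816187 0.17467544 0.14803258] [ 0.55468593 -0.15626354  0.02      ]
```

View pics/c1.png

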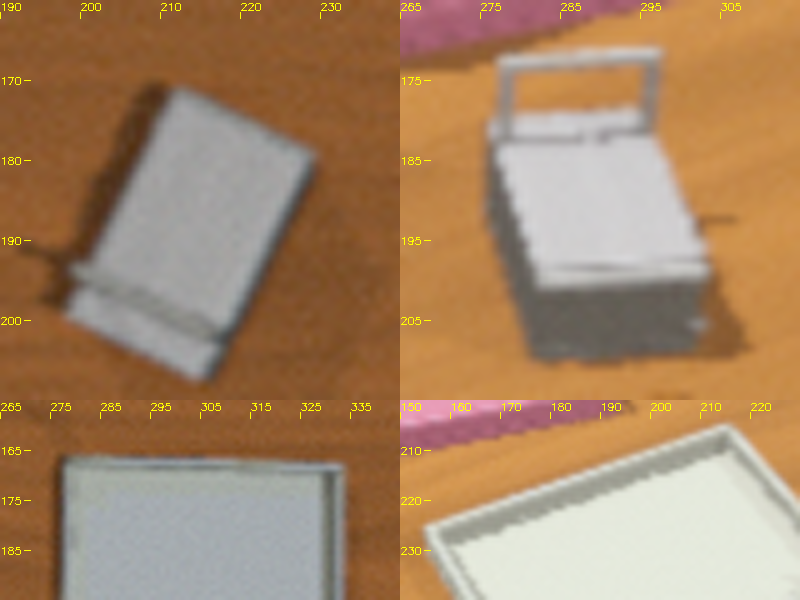

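The crop confirms the white walled tray. The case's lid corners and bow bar ends are clear in both views. Next I'll fit the case pose and check the bar height by triangulation.

```bash
python3 - <<'E'
from h import *
from scipy.optimize import least_squares
t=cam("top");s=cam("scene")
o=lambda c0,r0,x,y:np.array([c0+(x+.5)/8-.5,r0+(y+.5)/8-.5])
T=[((48,30,42.5),(172,85)),((48,-30,42.5),(317,153)),((-50,30,42.5),(65,317)),((-50,-30,42.5),(208,381)),((-32,29,77),(72,270)),((-32,-29,77),(222,335))]
S=[((48,-30,40.5),(535,279)),((48,30,40.5),(708,268)),((-32,-29,77),(498,58)),((-32,29,77),(660,50))]
Tp=np.array([o(190,160,*p) for _,p in T]);Sp=np.array([o(265,165,p[0]-400,p[1]) for _,p in S])
def w(q,L): return R.from_euler('z',q[2]).apply(np.array([a for a,_ in L])/1000)+[q[0],q[1],0]
f=lambda q:np.r_[(proj(t,w(q,T))-Tp).ravel(),(proj(s,w(q,S))-Sp).ravel()]
r=least_squares(f,[.55,.1,-.45],loss='soft_l1');print(r.x,f(r.x).reshape(-1,2).round(1).tolist())
bl=tri(t,Tp[4],s,Sp[3]);br=tri(t,Tp[5],s,Sp[2]);print("bar",bl,br,np.linalg.norm(bl-br))
print("hinge corners",tri(t,Tp[0],s,Sp[1]),tri(t,Tp[1],s,Sp[0]))
# other things
for n,p in dict(dropper=(402,205),burr=(200,306),hamh=(607,238),hame=(614,325)).items(): print(n,back(t,np.array(p)*.64,0.02))
E
```

```text
[ 0.54714451  0.13393722 -0.40757606] [[0.8, 1.0], [-0.3, 0.4], [0.9, -0.2], [0.1, -0.2], [1.3, -0.1], [-0.6, -0.4], [0.7, -1.0], [0.0, -1.2], [0.7, 0.5], [-0.1, 0.2]]
bar [0.52813679 0.17633355 0.0761591 ] [0.50516657 0.11799026 0.07863974] 0.06275128521433157
hinge corners [0.6057742  0.14416788 0.03781004] [0.58061891 0.08592765 0.03864275]
dropper [[0.74185087 0.0018063  0.02      ]]
burr [[0.51808641 0.4129948  0.02      ]]
hamh [[ 0.68410353 -0.42629664  0.02      ]]
hame [[ 0.50362436 -0.44099183  0.02      ]]
```

```bash
cat >> h.py <<'E'
def ori(psi,a,f=1):
    d=np.array([np.cos(psi)*np.cos(a),np.sin(psi)*np.cos(a),-np.sin(a)]); y=f*np.array([-np.sin(psi),np.cos(psi),0])
    return R.from_matrix(np.c_[np.cross(y,d),y,d]).as_rotvec()
C=np.array([.547,.134,0]);PSI=-.40
def c2w(p,c=None,psi=None): return R.from_euler('z',PSI if psi is None else psi).apply(p)+(C if c is None else c)
def openpose(th,off=.012,e=.015):
    ph=.444+th;a=.7+.6*th
    B=np.array([.048-.0886*np.cos(ph),0,.0385+.0886*np.sin(ph)])
    n=np.array([np.sin(a),0,np.cos(a)]);d=np.array([np.cos(a),0,-np.sin(a)])
    return c2w(B-n*off+d*e),a
TR=np.array([.5547,-.157,0])
def pourpose(tilt,psi,gx,gz,lip): # TCP for case tilted fwd by tilt with lip at world pt; grasp point (gx,gz) in case frame
    Rm=R.from_euler('z',psi)*R.from_euler('y',-tilt)
    g=lip+Rm.apply([gx+.048,0,gz-.036]); d=Rm.apply([0,0,-1])
    return g+.019*d
E
python3 - <<'E'
from h import *
print(robot.current_clock())
for f in(1,-1):
    for th in(0,.4,.8,1.2,1.6,1.9):
        p,a=openpose(th);q=robot.ik(p,ori(PSI,a,f));print(f,th,p.round(3),None if q is None else np.round(q,2))
    p,a=openpose(0,.014,-.05);q=robot.ik(p,ori(PSI,a,f));print('pre',q is not None and np.round(q,2),p)
    q=robot.ik(c2w([.006,0,.008]),ori(PSI,np.pi/2,f));print('grasp',q is not None and np.round(q,2))
    for psi in(-.275,-.1):
      for t in(0,.6,1.05):
        p=pourpose(t,psi,.006,.027,TR+[.02,0,.05]);q=robot.ik(p,ori(psi,np.pi/2-t,f));print('pour',psi,t,p.round(3),q is not None and np.round(q,2))
E
```

```text
0.3
1 0 [0.521 0.145 0.058] None
1 0.4 [0.536 0.139 0.086] [ 0.43  0.21  2.   -0.82  0.64 -0.14]
1 0.8 [0.56  0.128 0.104] [ 0.29  0.25  1.8  -0.34  0.81 -0.68]
1 1.2 [0.588 0.117 0.11 ] [ 0.18  0.38  1.56 -0.09  1.08 -0.96]
1 1.6 [0.616 0.105 0.103] [ 0.09  0.57  1.29  0.04  1.36 -1.09]
1 1.9 [0.634 0.097 0.091] [ 0.04  0.74  1.07  0.11  1.58 -1.14]
pre False [0.47398698 0.16486941 0.09806167]
grasp [ 0.17  0.52  1.62 -0.    1.01 -1.  ]
pour -0.275 0 [ 0.627 -0.172  0.022] [-0.32  0.66  1.35 -0.    1.14 -1.62]
pour -0.275 0.6 [ 0.633 -0.173  0.057] [-0.34  0.36  1.86  0.12  0.32 -1.74]
pour -0.275 1.05 [ 0.624 -0.171  0.083] [-0.36  0.35  2.16  2.96  0.42  1.69]
pour -0.1 0 [ 0.628 -0.162  0.022] [-0.31  0.66  1.35  0.    1.13 -1.78]
pour -0.1 0.6 [ 0.635 -0.163  0.057] [-0.38  0.37  1.86  0.45  0.37 -2.23]
pour -0.1 1.05 [ 0.626 -0.162  0.083] [-0.46  0.35  2.15  2.43  0.48  2.04]
-1 0 [0.521 0.145 0.058] None
-1 0.4 [0.536 0.139 0.086] None
-1 0.8 [0.56  0.128 0.104] [ 0.29  0.25  1.8  -0.34  0.81  2.46]
-1 1.2 [0.588 0.117 0.11 ] [ 0.18  0.38  1.56 -0.09  1.08  2.19]
-1 1.6 [0.616 0.105 0.103] [0.09 0.57 1.29 0.04 1.36 2.05]
-1 1.9 [0.634 0.097 0.091] [0.04 0.74 1.07 0.11 1.58 2.  ]
pre False [0.47398698 0.16486941 0.09806167]
grasp [ 0.17  0.52  1.62 -0.    1.01  2.14]
pour -0.275 0 [ 0.627 -0.172  0.022] [-0.32  0.66  1.35  0.    1.14  1.52]
pour -0.275 0.6 [ 0.633 -0.173  0.057] [-0.34  0.36  1.86  0.12  0.32  1.4 ]
pour -0.275 1.05 [ 0.624 -0.171  0.083] [-0.36  0.35  2.16  2.96  0.42 -1.45]
pour -0.1 0 [ 0.628 -0.162  0.022] [-0.31  0.66  1.35 -0.    1.13  1.36]
pour -0.1 0.6 [ 0.635 -0.163  0.057] [-0.38  0.37  1.86  0.45  0.37  0.91]
pour -0.1 1.05 [ 0.626 -0.162  0.083] [-0.46  0.35  2.15  2.43  0.48 -1.1 ]
```

```bash
sed -i 's/a=.7+.6\*th/a=1.0+.45*th/' h.py; python3 - <<'E'
from h import *
def sh(l,q):print(l,None if q is None else np.round(q,2))
for th in(0,.4,.8,1.75):
    p,a=openpose(th,.012,.012);sh((th,p.round(3)),robot.ik(p,ori(PSI,a)))
p,a=openpose(0,.015,-.045);sh(('pre',p.round(3)),robot.ik(p,ori(PSI,a)))
# pour: solve sequences for various headings and lean
def gp(c,psi,t,lam,lip=None):
    Rm=R.from_euler('z',psi)*R.from_euler('y',-t); d=Rm.apply([-np.sin(lam),0,-np.cos(lam)])
    g=lip+Rm.apply([.054,0,.027-.036]); return g+.019*d
for lam in(0,.3):
  for psi in(-.275,.3,.6,.9,1.2,-.9,-1.4):
    for f in(1,):
      for t in(0,.5,.8,1.0):
        p=gp(0,psi,t,lam,TR+[.02*np.cos(psi),.02*np.sin(psi),.05]);sh((lam,psi,t),robot.ik(p,ori(psi,np.pi/2+lam-t,f)))
E
```

```text
(0, array([0.514, 0.148, 0.06 ])) [ 0.45  0.23  2.03 -0.76  0.63 -0.15]
(0.4, array([0.531, 0.141, 0.089])) [ 0.34  0.22  1.87 -0.37  0.78 -0.6 ]
(0.8, array([0.557, 0.13 , 0.108])) [ 0.23  0.3   1.68 -0.15  0.99 -0.87]
(1.75, array([0.626, 0.101, 0.101])) [ 0.06  0.68  1.14  0.09  1.52 -1.13]
('pre', array([0.483, 0.161, 0.106])) [ 0.51  0.11  2.04 -0.68  0.74 -0.21]
(0, -0.275, 0) [-0.33  0.66  1.34 -0.    1.14 -1.63]
(0, -0.275, 0.5) [-0.35  0.4   1.78  0.08  0.46 -1.7 ]
(0, -0.275, 0.8) None
(0, -0.275, 1.0) [-0.37  0.34  2.13  2.89  0.33  1.75]
(0, 0.3, 0) [-0.27  0.64  1.38 -0.    1.12 -2.14]
(0, 0.3, 0.5) None
(0, 0.3, 0.8) None
(0, 0.3, 1.0) [-0.6   0.4   2.02  1.63  0.72  2.46]
(0, 0.6, 0) [-0.24  0.61  1.42  0.    1.1  -2.41]
(0, 0.6, 0.5) None
(0, 0.6, 0.8) None
(0, 0.6, 1.0) [-0.66  0.48  1.89  1.34  0.97  2.5 ]
(0, 0.9, 0) None
(0, 0.9, 0.5) None
(0, 0.9, 0.8) None
(0, 0.9, 1.0) [-0.67  0.57  1.74  1.13  1.2   2.49]
(0, 1.2, 0) None
(0, 1.2, 0.5) None
(0, 1.2, 0.8) [-0.59  0.59  1.59  0.82  1.3   2.55]
(0, 1.2, 1.0) [-0.66  0.66  1.57  0.95  1.42  2.44]
(0, -0.9, 0) [-0.
[... 725 characters left out ...]
.26]
(0.3, 0.6, 0.5) None
(0.3, 0.6, 0.8) None
(0.3, 0.6, 1.0) None
(0.3, 0.9, 0) [-0.1   0.69  1.34 -0.26  1.29 -2.48]
(0.3, 0.9, 0.5) None
(0.3, 0.9, 0.8) None
(0.3, 0.9, 1.0) None
(0.3, 1.2, 0) None
(0.3, 1.2, 0.5) None
(0.3, 1.2, 0.8) None
(0.3, 1.2, 1.0) None
(0.3, -0.9, 0) [-0.46  0.81  1.12  0.13  1.48 -1.16]
(0.3, -0.9, 0.5) [-0.35  0.51  1.53 -0.13  0.93 -0.95]
(0.3, -0.9, 0.8) [-0.26  0.39  1.75 -0.49  0.65 -0.59]
(0.3, -0.9, 1.0) [-0.19  0.36  1.88 -0.94  0.54 -0.12]
(0.3, -1.4, 0) [-0.55  0.7   1.31  0.23  1.34 -0.8 ]
(0.3, -1.4, 0.5) [-0.36  0.5   1.55 -0.2   1.   -0.43]
(0.3, -1.4, 0.8) [-0.22  0.45  1.66 -0.59  0.91 -0.05]
(0.3, -1.4, 1.0) [-0.12  0.46  1.72 -0.87  0.94  0.23]
```

```bash
python3 - <<'E'
from h import *
robot.move_gripper(0.0,10)
p,a=openpose(0,.015,-.045)
robot.move_to(p-[.06,-.02,-.14],ori(PSI,a)); robot.servo_line(p,ori(PSI,a))
p,a=openpose(0,.015,.012); print(robot.servo_line(p,max_speed=.08,contact_N=5),robot.current_force().round(2) if hasattr(robot.current_force(),'round') else robot.current_force())
print(robot.current_clock(),robot.current_position(),p)
A=crop(cam("top"),185,155,60,60,6);B=crop(cam("scene"),255,145,60,60,6)
cv2.imwrite("pics/c2.png",np.hstack([A,B]))
E
```

```text
False [-0.41 -0.74 -0.82]
6.3667 [0.5119316  0.14898204 0.05864364] [0.51186351 0.14885547 0.05835639]
```

View pics/c2.png

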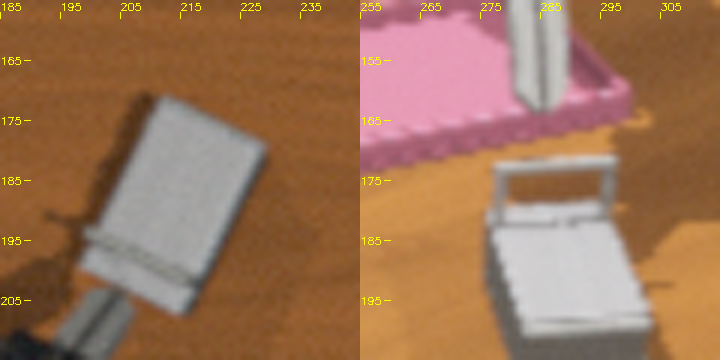

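```bash
python3 - <<'E'
from h import *
P=robot.current_position();t=cam("top");s=cam("scene");print(P,robot.current_ee_rot(),ori(PSI,1.),proj(t,P),proj(s,P),robot.current_clock())
cv2.imwrite("pics/c3.png",np.hstack([crop(t,185,155,60,60,6),crop(s,255,145,60,60,6)]))
E
```

```text
[0.51195696 0.14911928 0.05886014] [ 0.51201984  2.52618627 -0.14959373] [ 0.51219085  2.52671681 -0.15028089] [[208.07102392 199.33742917]] [[286.42282255 175.74129393]] 6.5667
```

View pics/c3.png

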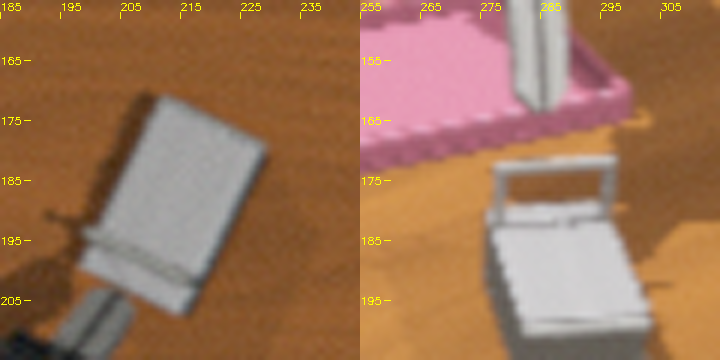

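```bash
python3 - <<'E'
from h import *
t=cam("top");s=cam("scene")
X=tri(t,(205,203),s,(285.2,162.5));print(X,proj(t,X),proj(s,X))
d=R.from_rotvec(robot.current_ee_rot()).apply([0,0,1]);P=np.array(robot.current_position())
print(d,(X-P),robot.current_finger_gap(),robot.current_joint_pos())
for k in(0,-.02,-.04):print(proj(t,P+k*d),proj(s,P+k*d))
E
```

```text
[0.49794858 0.15299066 0.09592328] [[205.17345128 203.12253519]] [[285.51592438 162.47357769]]
[ 0.49803563 -0.21015683 -0.84130531] [-0.01393506  0.00399792  0.03729604] 0.00030828430795478833 [ 0.45021852  0.22907613  2.03112138 -0.76585846  0.62567217 -0.14480583]
[[208.11923107 199.36660111]] [[286.36839394 175.80813376]]
[[205.989388   202.19727165]] [[285.92020847 169.05001315]]
[[203.80340359 205.10255693]] [[285.47107422 162.27758599]]
```

```bash
python3 - <<'E'
from h import *
t=cam("top");s=cam("scene")
for z in(.168,.205):
    P=np.array([.198,-.513,z]);print(proj(t,P)/.64,proj(s,P)/.64)
for dy in(-.047,.047):
    print(proj(s,[.198,-.513+dy,.168])/.64,proj(s,[.198,-.513+dy,.2])/.64)
a=cv2.imread("pics/scene0.png")[60:150,0:60];b=cv2.imread("pics/top0.png")[290:350,400:512]
cv2.imwrite("pics/c4.png",np.hstack([cv2.resize(a,(360,540),interpolation=2),cv2.copyMakeBorder(cv2.resize(b,(420,225),interpolation=2),0,315,0,0,0)]))
E
```

```text
[[678.8082283  492.62151414]] [[ 21.41194141 240.74033716]]
[[687.2066231  496.88128763]] [[ 13.03929347 220.8916114 ]]
[[-10.74450653 247.80370975]] [[-18.77024088 230.46920932]]
[[ 52.27847932 233.9603017 ]] [[ 45.80866618 217.06502144]]
```

View pics/c4.png

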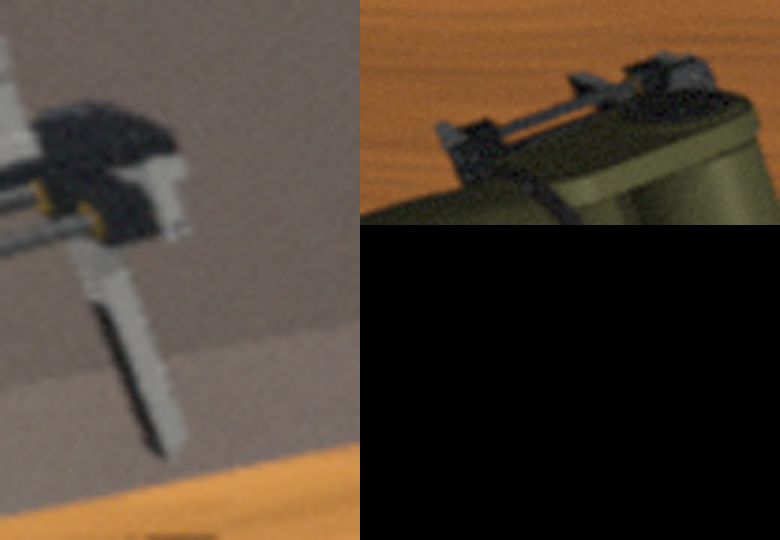

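The visible fingertips sit about 37 mm behind the reported TCP, both here and in the start picture. I'll measure the true tip by touching the bare bench, once with the tool vertical and once slanted.

```bash
python3 - <<'E'
from h import *
P=np.array(robot.current_position());d=R.from_rotvec(robot.current_ee_rot()).apply([0,0,1])
robot.servo_line(P-.08*d,max_speed=.25)
for a,nm in((np.pi/2,'v'),(1.0,'s')):
    o=ori(0.0,a)
    robot.move_to([.47,.01,.04],o)
    h=robot.servo_line([.47,.01,-.05],max_speed=.03,contact_N=3)
    P=np.array(robot.current_position());t=cam("top");s=cam("scene")
    print(nm,h,P.round(4),np.round(robot.current_force(),1),proj(t,P),proj(s,P),robot.current_clock())
    np.save(f"t{nm}.npy",t["frame"]);np.save(f"s{nm}.npy",s["frame"])
    robot.servo_line([.47,.01,.04],max_speed=.2)
v=[crop({"frame":np.load(n)},c,r,40,40,7) for n,c,r in(("tv.npy",225,195),("sv.npy",225,155),("ts.npy",225,195),("ss.npy",225,155))]
cv2.imwrite("pics/c5.png",np.vstack([np.hstack(v[:2]),np.hstack(v[2:])]))
E
```

```text
v True [ 0.47    0.01   -0.0376] [-1.4 -0.   6.1] [[252.55767366 214.89206509]] [[238.92097917 208.73780314]] 10.8417Traceback (most recent call last):
  File "<stdin>", line 7, in <module>
workcell.PlanningError: the arm cannot follow that straight line within its joint ranges
```

```bash
python3 - <<'E'
from h import *
P=np.array(robot.current_position());d=R.from_rotvec(robot.current_ee_rot()).apply([0,0,1]);t=cam("top");s=cam("scene")
print(P,d,robot.current_clock())
for n,H in(("along d",P-.037*d),("z",P+[0,0,.037])): print(n,H,proj(t,H),proj(s,H))
H=np.array([.47,.01,0]);print("v",proj(t,H),proj(s,H))
v=[crop({"frame":f},c,r,40,40,7) for f,c,r in((np.load("tv.npy"),230,190),(np.load("sv.npy"),220,165),(t["frame"],230,190),(s["frame"],220,145))]
cv2.imwrite("pics/c5.png",np.vstack([np.hstack(v[:2]),np.hstack(v[2:])]))
E
```

```text
[0.47019755 0.01005604 0.03959749] [ 5.38710317e-01  3.67515149e-04 -8.42490984e-01] 12.2417
along d [0.45026527 0.01004244 0.07076966] [[251.72796799 220.30369684]] [[235.14244948 175.51180766]]
z [0.47019755 0.01005604 0.07659749] [[251.88400911 213.7948805 ]] [[238.52327702 176.99864191]]
v [[252.35437844 214.56217517]] [[238.78278327 198.72346762]]
```

View pics/c5.png

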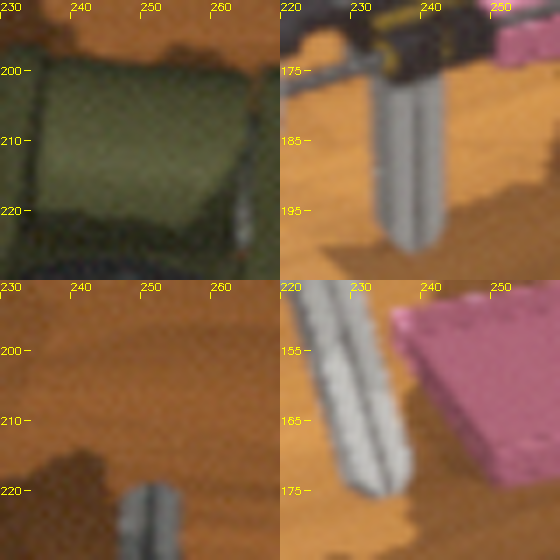

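In the slanted pose the tip shows at top (251.5,219.5) and scene (235,175). That matches an offset of 37 mm along the tool axis, so the true tips lie 37 mm behind the reported TCP. I'll correct every target for it.

```bash
cat >> h.py <<'E'
DL=.037
def cmd(tip,psi,a,f=1):
    d=np.array([np.cos(psi)*np.cos(a),np.sin(psi)*np.cos(a),-np.sin(a)]); return np.asarray(tip)+DL*d, ori(psi,a,f)
def casetip(tilt,psi,lam,gx,gz,lip): # tip pose for given lip world position
    Rm=R.from_euler('z',psi)*R.from_euler('y',-tilt)
    return lip+Rm.apply([gx+.048,0,gz-.036])+.019*Rm.apply([-np.sin(lam),0,-np.cos(lam)]), np.pi/2+lam-tilt
E
python3 - <<'E'
from h import *
def sh(l,q):print(l,None if q is None else np.round(q,2))
for th,o,e in((0,.015,-.045),(0,.015,.012),(.4,.012,.012),(.8,.012,.012),(1.2,.012,.012),(1.8,.012,.012)):
    p,a=openpose(th,o,e);sh((th,p.round(3)),robot.ik(*cmd(p,PSI,a)))
for lam in(.15,.3,.4):
  for psi in(-.4,-.7,-1.0,-1.3):
      qs=[robot.ik(*cmd(*(lambda ta:(ta[0],psi,ta[1]))(casetip(t,psi,lam,.002,.027,TR+[.015*np.cos(psi),.015*np.sin(psi),.05])))) for t in(0,.4,.8,1.0,1.1)]
      print(lam,psi,[None if q is None else np.round(np.array(q)[2:],2).tolist() for q in qs])
E
```

```text
(0, array([0.483, 0.161, 0.106])) [ 0.47  0.18  2.04 -0.73  0.67 -0.17]
(0, array([0.512, 0.149, 0.058])) [ 0.41  0.32  2.02 -0.84  0.56 -0.09]
(0.4, array([0.531, 0.141, 0.089])) [ 0.32  0.3   1.87 -0.39  0.71 -0.59]
(0.8, array([0.557, 0.13 , 0.108])) [ 0.22  0.36  1.7  -0.15  0.92 -0.86]
(1.2, array([0.586, 0.117, 0.114])) [ 0.14  0.48  1.5  -0.02  1.14 -1.02]
(1.8, array([0.629, 0.099, 0.099])) [ 0.05  0.72  1.17  0.1   1.47 -1.14]
0.15 -0.4 [[1.26, 0.01, 1.26, -1.52], [1.59, -0.02, 0.75, -1.5], [1.88, -0.22, 0.2, -1.29], [2.0, 3.65, 0.12, 1.12], [2.06, 3.39, 0.28, 1.38]]
0.15 -0.7 [[1.29, 0.05, 1.24, -1.28], [1.59, -0.13, 0.77, -1.13], [1.85, -0.82, 0.35, -0.44], None, None]
0.15 -1.0 [[1.34, 0.09, 1.21, -1.04], [1.59, -0.21, 0.81, -0.78], [1.8, -0.91, 0.57, -0.08], None, None]
0.15 -1.3 [[1.41, 0.12, 1.15, -0.8], [1.59, -0.27, 0.87, -0.45], [1.73, -0.87, 0.79, 0.14], None, None]
0.3 -0.4 [[1.13, 0.01, 1.46, -1.53], [1.47, -0.01, 0.96, -1.51], [1.78, -0.08, 0.42, -1.44], [1.92, -0.36, 0.14, -1.15], None]
0.3 -0.7 [[1.16, 0.09, 1.43, -1.3], [1.48, -0.04, 0.96, -1.21], [1.77, -0.4
[... 173 characters left out ...]
]
0.3 -1.3 [[1.33, 0.22, 1.29, -0.87], [1.53, -0.1, 0.98, -0.61], [1.69, -0.62, 0.8, -0.1], [1.75, -0.94, 0.81, 0.22], None]
0.4 -0.4 [[1.03, 0.02, 1.59, -1.53], [1.39, 0.0, 1.09, -1.52], [1.72, -0.05, 0.57, -1.47], [1.86, -0.15, 0.28, -1.37], [1.93, -0.36, 0.14, -1.16]]
0.4 -0.7 [[1.07, 0.11, 1.56, -1.31], [1.4, -0.0, 1.09, -1.25], [1.7, -0.26, 0.61, -1.0], [1.84, -0.64, 0.4, -0.61], [1.9, -0.99, 0.34, -0.26]]
0.4 -1.0 [[1.16, 0.2, 1.48, -1.1], [1.43, -0.0, 1.07, -0.97], [1.68, -0.4, 0.71, -0.59], [1.79, -0.78, 0.6, -0.21], [1.84, -1.01, 0.58, 0.03]]
0.4 -1.3 [[1.28, 0.28, 1.38, -0.9], [1.48, -0.0, 1.06, -0.7], [1.65, -0.47, 0.83, -0.25], [1.72, -0.78, 0.8, 0.06], [1.75, -0.94, 0.82, 0.22]]
```

```bash
python3 - <<'E'
from h import *
p,a=openpose(0,.015,-.045);pc,o=cmd(p,PSI,a)
robot.move_to(pc+[-.02,.01,.05],o)
robot.servo_line(pc,o)
pc,o=cmd(openpose(0,.015,.012)[0],PSI,a); h=robot.servo_line(pc,max_speed=.1,contact_N=6);print("in",h,np.round(robot.current_force(),1))
if not h:
    for th in np.arange(.2,1.81,.2):
        p,a=openpose(th,.012,.012);robot.servo_line(*cmd(p,PSI,a),max_speed=.12)
        print(round(th,1),np.round(robot.current_force(),1))
    d=R.from_rotvec(robot.current_ee_rot()).apply([0,0,1]);robot.servo_line(np.array(robot.current_position())-.09*d,max_speed=.15)
print(robot.current_clock(),np.round(robot.current_force(),1))
robot.move_to([.42,.1,.3],ori(PSI,np.pi/2))
robot.move_gripper(.094)
t=cam("top");s=cam("scene");np.savez("k.npz",t=t["frame"],s=s["frame"])
cv2.imwrite("pics/c6.png",np.hstack([crop(t,190,140,55,70,7),crop(s,260,165,55,70,7)]))
print(robot.current_clock())
E
```

```text
in False [-0.4 -0.2 -0. ]
0.2 [-1.1 -0.8 -1. ]
0.4 [-0.6  0.9 -0.3]
0.6 [-0.6  0.4 -0.2]
0.8 [-0.7  0.2 -0.2]
1.0 [-1.4 -0.6  0.8]
1.2 [-1.1  0.3  0.6]
1.4 [0.2 0.1 0.2]
1.6 [-0.3  1.2  0.3]
1.8 [-0.8 -0.3  0.7]
18.2167 [0.2 1.  0.6]
20.8417
```

View pics/c6.png

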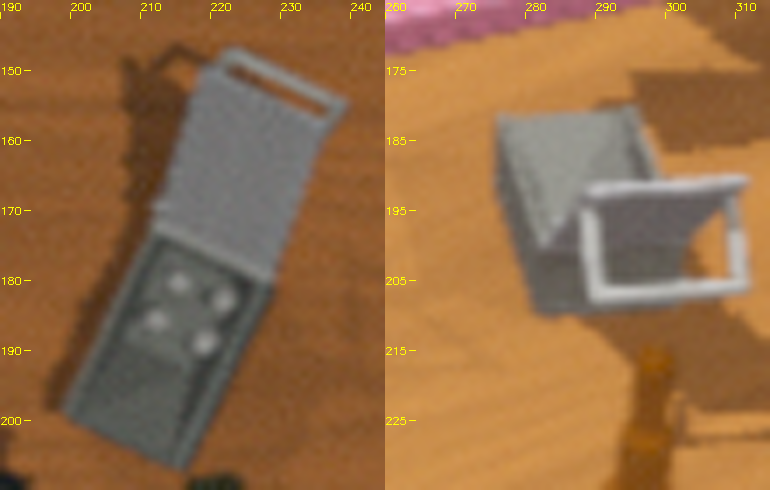

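The lid is fully back with the handle behind the case. All four beads are inside, around top (215,185), and the case has hardly moved. Next I'll refit the rim corners, grasp and lift.

```bash
cat >> h.py <<'E'
LAM=.35;GX=.002;GZ=.027
def at(c,psi,z,tilt=0): # upright-based: case centre xy c, underside z
    lip=np.array([c[0]-.048*np.cos(psi),c[1]-.048*np.sin(psi),z+.036]);p,a=casetip(tilt,psi,LAM,GX,GZ,lip);return cmd(p,psi,a)
E
python3 - <<'E'
from h import *
from scipy.optimize import least_squares
t=cam("top")
px=np.array([[190+(x+.5)/7-.5,140+(y+.5)/7-.5] for x,y in((150,228),(65,410),(187,470),(272,282))])
W=back(t,px,.037);print(W.round(4),np.linalg.norm(W-np.roll(W,1,0),axis=1).round(4))
b=np.array([[.048,.03,.037],[-.048,.03,.037],[-.048,-.03,.037],[.048,-.03,.037]])
f=lambda q:(R.from_euler('z',q[2]).apply(b)[:,:2]+q[:2]-W[:,:2]).ravel()
q=least_squares(f,[.547,.134,-.4]).x;print(q,f(q).round(4))
c,psi=q[:2],q[2]
if np.linalg.norm(c-C[:2])<.012 and abs(psi+.4)<.12:
    np.save("case.npy",q)
    P,o=at(c,psi,.09);robot.move_to(P,o)
    P,o=at(c,psi,0);h=robot.servo_line(P,max_speed=.12,contact_N=8);print("down",h,np.round(robot.current_force(),1))
    if not h:
        robot.move_gripper(.04,50);print(robot.current_finger_gap(),robot.current_gripper_force())
        robot.servo_line(P+[0,0,.07],max_speed=.1);robot.pause(.2);print(robot.current_finger_gap(),np.round(robot.current_force(),1),robot.current_wrist_torque())
print(robot.current_clock())
t=cam("top");s=cam("scene");cv2.imwrite("pics/c7.png",np.hstack([crop(t,180,130,65,80,6),crop(s,250,140,65,80,6)]))
E
```

```text
[[0.6007 0.1459 0.037 ]
 [0.5162 0.1813 0.037 ]
 [0.4905 0.1247 0.037 ]
 [0.5775 0.0891 0.037 ]] [0.0613 0.0916 0.0621 0.0939]
[ 0.54623927  0.13525273 -0.39701756] [ 0.0014 -0.0015 -0.0026  0.0002 -0.0002  0.0014  0.0014 -0.0001]
down False [-0.   0.4 -0.1]
0.05959524101783631 49.89635467529297
0.059783399441924547 [-0.3 -0.2 -7.1] [-0.19154797 -0.6128805   0.02283695]
24.525
```

View pics/c7.png

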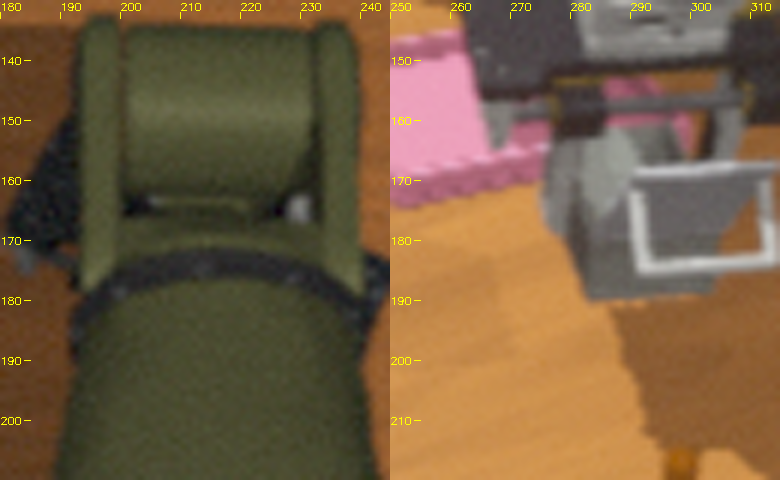

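The case is lifted level with its lid back, weighing about 0.72 kg. Now I'll carry it clear of the dropper and pour.

```bash
python3 - <<'E'
from h import *
psi=-1.0
L=TR+np.array([.015*np.cos(psi),.015*np.sin(psi),0])
robot.servo_line(*at((.47,.03),-.6,.08),max_speed=.2)
def pp(t,z):
    p,a=casetip(t,psi,LAM,GX,GZ,L+[0,0,z]);return cmd(p,psi,a)
robot.servo_line(*pp(0,.105),max_speed=.2)
print(robot.current_clock(),np.round(robot.current_force(),2))
for t,z in((.3,.09),(.55,.07),(.75,.055),(.9,.05),(1.0,.048)):
    robot.servo_line(*pp(t,z),max_speed=.05)
print(robot.current_clock(),robot.current_finger_gap())
robot.pause(1.2);print(robot.current_clock(),np.round(robot.current_force(),2))
t=cam("top");s=cam("scene");np.savez("k2.npz",t=t["frame"],s=s["frame"])
f=s["frame"][180:280,140:300,::-1];cv2.imwrite("pics/c8.png",cv2.resize(f,(800,500),interpolation=2))
E
```

```text
26.8917 [ 0.22  0.61 -7.66]
28.9167 0.059783903710094136
30.1167 [ 0.57  0.14 -6.35]
```

View pics/c8.png

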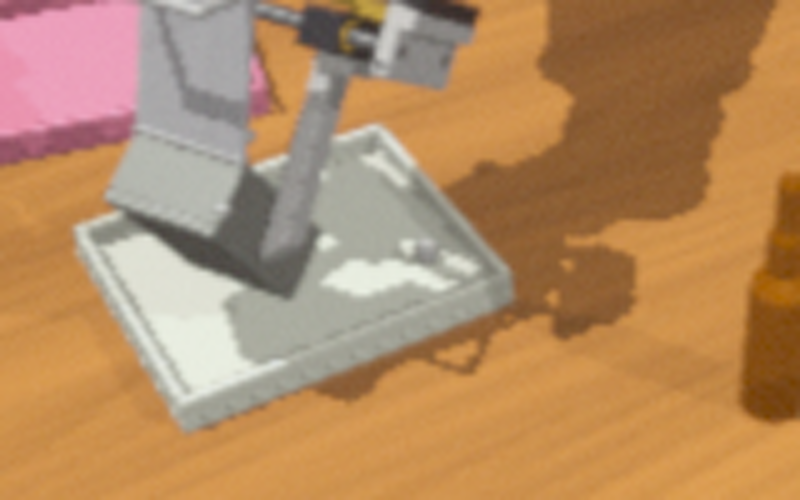

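One bead shows in the tray at crop (427,250), and the rest are hidden by the case. I'll wiggle the case once, carry it back, and count the beads in code before placing it.

```bash
python3 - <<'E'
from h import *
psi=-1.0
L=TR+np.array([.015*np.cos(psi),.015*np.sin(psi),0])
def pp(t,z):
    p,a=casetip(t,psi,LAM,GX,GZ,L+[0,0,z]);return cmd(p,psi,a)
for t,z in((.85,.052),(1.02,.048)): robot.servo_line(*pp(t,z),max_speed=.05)
robot.pause(.6)
for t,z in((.75,.055),(.4,.085),(0,.11)): robot.servo_line(*pp(t,z),max_speed=.1)
robot.servo_line(*at((.47,.03),-.6,.08),max_speed=.2)
q=np.load("case.npy")
robot.servo_line(*at(q[:2],-.4,.06),max_speed=.2);robot.pause(.3)
print(robot.current_clock(),np.round(robot.current_force(),2),robot.current_finger_gap())
t=cam("top");s=cam("scene");np.savez("k3.npz",t=t["frame"],s=s["frame"])
g=cv2.cvtColor(t["frame"],cv2.COLOR_RGB2GRAY).astype(float)
for n,d in(("top",t),("scene",s)):
    g=cv2.cvtColor(d["frame"],cv2.COLOR_RGB2GRAY)
    xs,ys=np.meshgrid(np.linspace(-.069,.069,70),np.linspace(-.084,.084,85),indexing='ij')
    P=np.c_[(xs+TR[0]).ravel(),(ys+TR[1]).ravel(),np.full(xs.size,.010)]
    uv=proj(d,P).reshape(70,85,2).astype(np.float32)
    im=cv2.remap(g,uv[...,0],uv[...,1],cv2.INTER_LINEAR)
    bh=cv2.absdiff(im,cv2.medianBlur(im,21)); m=(bh>18).astype(np.uint8)
    k,l,st,ce=cv2.connectedComponentsWithStats(m)
    print(n,[(st[i,4],tuple((ce[i]*.002-[.084,.069]).round(3)),int(im[l==i].mean())) for i in range(1,k) if st[i,4]>6], np.median(im))
E
```

```text
36.0917 [ 0.02 -0.3  -6.96] 0.05945330207870119
top [(np.int32(9), (np.float64(-0.084), np.float64(-0.059)), 117), (np.int32(11), (np.float64(-0.03), np.float64(-0.068)), 149), (np.int32(9), (np.float64(0.076), np.float64(-0.067)), 147), (np.int32(62), (np.float64(-0.001), np.float64(-0.028)), 140), (np.int32(58), (np.float64(0.01), np.float64(-0.01)), 142), (np.int32(55), (np.float64(-0.015), np.float64(-0.001)), 142), (np.int32(61), (np.float64(0.064), np.float64(0.03)), 139), (np.int32(15), (np.float64(-0.072), np.float64(0.061)), 179)] 179.0
scene [(np.int32(23), (np.float64(0.075), np.float64(-0.065)), 159), (np.int32(36), (np.float64(0.068), np.float64(-0.054)), 223), (np.int32(154), (np.float64(-0.001), np.float64(-0.017)), 184), (np.int32(8), (np.float64(0.081), np.float64(-0.012)), 175), (np.int32(75), (np.float64(-0.021), np.float64(0.004)), 186), (np.int32(77), (np.float64(0.072), np.float64(0.047)), 222), (np.int32(63), (np.float64(0.059), np.float64(0.033)), 183)] 236.0
```

The top view shows exactly four bead-sized blobs in the tray, all well inside its walls. Now I'll place the case.

```bash
python3 - <<'E'
from h import *
q=np.load("case.npy")
robot.servo_line(*at(q[:2],-.4,.012),max_speed=.1)
P,o=at(q[:2],-.4,-.002)
print(robot.servo_line(P,o,max_speed=.02,contact_N=4),np.array(robot.current_position())-at(q[:2],-.4,0)[0],np.round(robot.current_force(),1))
robot.move_gripper(.094);robot.pause(.2)
robot.servo_line(np.array(robot.current_position())+[0,0,.12],max_speed=.12)
robot.move_to([.4,.1,.3],ori(PSI,np.pi/2));robot.pause(.3)
print(robot.current_clock(),np.round(robot.current_force(),1))
t=cam("top");s=cam("scene");np.savez("k4.npz",t=t["frame"],s=s["frame"])
# compare with image after lid opening (k.npz): case outline shift
k=np.load("k.npz")
for n,f,(c,r,w,h) in(("t",t["frame"],(190,140,55,70)),("s",s["frame"],(265,170,48,45))):
    a=cv2.cvtColor(k[n],7)[r+4:r+h-4,c+4:c+w-4];b=cv2.cvtColor(f,7)[r:r+h,c:c+w]
    m=cv2.matchTemplate(b,a,cv2.TM_CCOEFF_NORMED);print(n,cv2.minMaxLoc(m)[1::2])
E
```

```text
True [-1.10251077e-04  3.40978958e-06  1.23188756e-04] [ 0.2 -0.7  5.9]
40.7833 [-0.1 -0.1  0.2]
t (0.9349390864372253, (4, 4))
s (0.9037194848060608, (4, 4))
```

```bash
python3 -c "
from workcell import robot
print(robot.hand_in())"
```

```text
the job is handed in; nothing more can be done
None
```

I handed the job in at about 41 s: the lid snapped fully back, all four beads counted in the white tray, and the case put back upright beside it, lid back and released; the hand-in gave no verdict, and I did not re-measure the dropper, burr block or hammer afterwards.

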